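Hold the sprung lid of the tablet bin at the red mark

ROBOT

A 7-joint arm with a two-finger parallel gripper is mounted at the origin on the work surface. World frame = base frame: x ahead of the robot, y to its left, z up, the work surface at z = 0. Lengths are in mm, angles in rad, forces in N, time in s.
With the tool pointing down it reaches from about 400 to 875 mm from the base axis. Payload 19.3 kg.
Tool frame: the origin (TCP) lies at the very end of the fingers, on their centre line; the grasp point (between the pads) lies 19 mm behind it (grip_point_offset is the z of the grasp point in the tool frame, in mm); z points along the fingers, x is the direction in which the jaws open and shut, and the axes are right-handed (so a half turn about z gives the same grasp; the last joint's range is limited). The gripper opens to 85 mm and grips with 20 to 120 N. Pads are 22 mm wide; open, the fingers measure 114 mm over their backs; the gripper's body (76 mm by 85 mm) begins 54 mm behind the grasp point. The pads swing forward as they close: fully open they stand 13 mm farther back than shut.
Start: joints at [1.031, 0.521, -0.036, 1.599, 0.021, 1.021, -0.113], TCP at [282.915, -557.292, 231.291] pointing down, gripper open.
Joint ranges: [-2.91, 2.91], [-0.3, 2.13], [-1.5, 1.42], [0.17, 2.43], [-1.26, 4.41], [0.16, 1.93], [-2.52, 2.52]. Speed limits (rad/s): [1.89, 1.89, 2.39, 2.39, 3.01, 3.01, 3.01].

INTERFACE

Orientations are given as a 3x3 rotation matrix whose columns are the frame's x, y, z axes.
In Python, from workcell import movep, movel, goto_joints, open_gripper, clamp, wait, inverse_kinematics, read_state, camera, PlanningError, finish_job, grip_point_offset gives the robot as it stands. Calls block until the motion is done:
- movep(position, orientation): joint-space move of the TCP to a pose.
- movel(position, frame=None, max_speed=150, guard=None): straight line of the TCP; frame=None keeps the orientation; max_speed is the mean speed in mm/s. With guard (N) it stops when the force on the tool has changed by that much, and returns True; else False.
- goto_joints(angles): joint-space move.
- open_gripper() and clamp(): open the fingers fully, or close them until they stop; the grip force is fixed at half the most.
- wait(seconds).
- inverse_kinematics(position, orientation): joint angles nearest the present ones, or None.
- read_state(): the state.
- camera(name): name is "scene" or "top" or "wrist"; returns a dict with "image" (420x560x3 uint8, blue, green, red), "range_z" (420x560 float32, mm along the optical axis (not along the pixel's ray), 0 where there is no reading), "fx", "fy", "cx", "cy" (pixels), "dist_coeffs" ([k1, k2, p1, p2, k3] as OpenCV has them; the pictures are not rectified), "cam_to_world" (4x4, takes a point from camera to world coordinates). Camera axes: x right, y up, looking along -z (the intrinsics and any distortion apply to the point x, -y, -z); pixel columns grow to the right and rows downward; lengths in mm; the calibration is good to about 2 mm. A picture is of the moment at which its call begins.
A pose or a line that the arm cannot do raises PlanningError and nothing moves.
- finish_job(): hands the job in, once; it reports no verdict.
The state is a dict: "time": time; "qpos": joint angles; "qvel": joint speeds; "joint_efforts": joint torques, N m; "eef_pos": TCP position; "tool_rot": TCP orientation; "ft_force": force on the tool from outside, world axes, zero at the start; "torque": the same for the moment, N m; "finger_gap": finger opening in mm.
Only numpy, scipy, OpenCV 4.12 (cv2) and the standard library are available. Lean on these libraries where they do the work, as an engineer would, in place of code of your own. Each camera call takes 0.05 s, during which the arm holds its last target. There are 200 camera calls.

TASK

Take the jar off the lid of the detergent-tablet bin and stand it upright in the blue tray, then let go of it. Then lift the bin's sprung lid by its black front bar until the lid lines up with the red pointers at its sides, and keep holding it still there for the attendant to scoop: the job finishes with the lid held at the mark in the gripper, not let go. Leave the softener bottle, the mug and the brush alone.

Things in the scene. Friction and masses are not known exactly. Their poses are not given: they have to be found in the camera images.
- bin: White open-topped bin, 180 x 180 mm, 120 mm high, fixed to the counter at some place and yaw. Origin: centre of its underside; x points from the front (bar side, nearer the robot) to the hinge side, z up. On each side (y = +-101 mm) a thin dark steel arc of radius 110 mm about the hinge line rises up to 96 mm above that line (218 mm above the counter): carry the jar over it.
- lid_hinge (a point): Middle of the lid's hinge line, in the bin's frame at x = +90 mm, y = 0, z = 122 mm; the hinge line runs along the bin's y. Lid angle: 0 closed (level), grows as the front goes up, stop at 1.3 rad. A spring pulls the lid shut all the way: it takes about 3 N upward at the bar near closed, 5 to 6 N (square to the lid) at 0.8 rad, and it falls shut if let go.
- lid: The grey lid, 184 x 184 x 8 mm, with yellow strips along both side edges and a black bar handle in front. Origin on the hinge line; x points from the bar to the hinge, z out of the top face; parallel to the bin's axes when closed. When closed its flat top lies 130 mm above the counter.
- lid_bar (a point): Middle of the black round bar: 12 mm in diameter, 120 mm long along the bin's y, held at its ends by two stubs 45 mm in front of the lid's front edge: 39 mm clear gap to lid and bin for a finger. In the lid's frame at x = -225, z = 4 mm; when closed 126 mm above the counter, nothing below it. The bar may turn between the finger pads as the lid rises.
- mark (a joint): Angle at which the red pointers are set, counted as the lid's own angle is (0 level, growing as the front goes up): the lid is at the mark when its angle to the bin equals this value. Between 0.35 and 0.8 rad. The pointers cannot be moved by the robot.
- mark_tip (a point): Point midway between the tips of the two red pointers (thin red bars, 150 mm long, one on each side of the lid at y = +-109 mm in the bin's frame, starting at the hinge line), 160 mm from the hinge line.
- jar: Closed white jar with orange cap, 54 mm in diameter, 100 mm high, 0.2 to 0.37 kg, standing upright on the closed lid at the start. Origin: centre of its underside.
- tray: Blue open tray, 150 x 150 mm, rim 20 mm high, walls and floor 4 mm thick, fixed to the counter. Origin: centre of its underside.
- softener: Bystander: green bottle 70 mm in diameter, 200 mm high; origin at the centre of its underside.
- mug: Bystander: blue mug 80 mm in diameter, 90 mm high; origin at the centre of its underside.
- brush: Bystander: brush lying on the counter, handle along its own -x.

How it is judged (in metres and radians):
On the way:
1. the jar stands upright in the blue tray, let go (horizontal distance between jar and tray below 0.062 m and z of jar in the frame of tray below 0.012 m and angle between jar's own z axis and vertical below 0.12 rad and contact force between the fingers and jar below 0.1 N and linear speed of jar below 0.03 m/s), for 0.2 s.
At the end, for the whole second after the job is handed in: The lid is held still (slower than 0.1 rad/s) within 0.07 rad (4 degrees) of the red pointers with the gripper's fingers bearing on it with more than 1 N, while the jar stands upright and untouched in the blue tray, on its floor (all of step 1 and angle between the x axis of lid and the x axis of mark_tip, either way round below 0.07 rad and angular speed of lid below 0.1 rad/s and contact force between the fingers and lid above 1 N and contact force between lid and jar below 0.1 N); the arm keeps its last pose, push and grip.
It fails at once if the lid is lifted (over 0.12 rad) while the jar still stands on it (angle between the x axis of lid and the x axis of bin, either way round above 0.12 rad and contact force between lid and jar above 0.1 N).
It fails at once if the jar is tipped over (angle between jar's own z axis and vertical above 0.8 rad).
It fails at once if the softener bottle is shifted by more than 40 mm or knocked over (distance of softener from where it was at the start of the episode above 0.04 m or angle between softener's own z axis and vertical above 0.4 rad).
It fails at once if the mug is shifted by more than 40 mm or knocked over (distance of mug from where it was at the start of the episode above 0.04 m or angle between mug's own z axis and vertical above 0.4 rad).
It fails at once if the brush is shifted by more than 40 mm (distance of brush from where it was at the start of the episode above 0.04 m).
It also fails if it takes over 64 s, if anything falls off the work surface, if the arm or the gripper's body presses on something with over 40 N, if the wrist force passes 120 N, or if a joint passes its speed limit or range.

## Working session

There is one attempt and no reset: what is moved stays moved. The work goes in short steps, each a Python script; the robot and the scene stay as the last script left them, time stands still between calls to the robot, and variables do not carry over. Pictures are saved under pics/ and viewed, about 8 in all and at most 12, crops included, and the job is handed in when it is done.

```bash
mkdir -p pics; ls
cat > h.py <<'E'
import numpy as np, cv2
from workcell import *
def cloud(c):
    """world xyz per pixel (nan where no reading)"""
    h,w=c["range_z"].shape
    v,u=np.mgrid[0:h,0:w].astype(np.float32)
    K=np.array([[c["fx"],0,c["cx"]],[0,c["fy"],c["cy"]],[0,0,1]])
    n=cv2.undistortPoints(np.stack([u.ravel(),v.ravel()],1)[:,None],K,np.array(c["dist_coeffs"],float))[:,0]
    z=c["range_z"].ravel().astype(float); z[z<=0]=np.nan
    p=np.stack([n[:,0]*z,-n[:,1]*z,-z],1)
    T=np.array(c["cam_to_world"])
    return (p@T[:3,:3].T+T[:3,3]).reshape(h,w,3)
def snap(name,f):
    c=camera(name); cv2.imwrite("pics/"+f,c["image"]); np.save("pics/"+f[:-4]+".npy",cloud(c)); return c
E
python3 - <<'E'
from h import *
np.set_printoptions(precision=1,suppress=True)
a=snap("top","top1.png");b=snap("scene","scene1.png")
for c in(a,b):print(np.array(c["cam_to_world"]),c["fx"],c["cx"],c["cy"],c["dist_coeffs"],(c["range_z"]>0).mean())
s=read_state();print(s["time"],s["eef_pos"],s["finger_gap"],grip_point_offset);print(s["tool_rot"])
E
```

```text
pics
[[  -0.     1.    -0.1  509.6]
 [  -1.    -0.     0.   -21.2]
 [   0.     0.1    1.  1800.8]
 [   0.     0.     0.     1. ]] 526.9390676098282 279.1653247903015 197.7571005924072 [0. 0. 0. 0. 0.] 0.9959481292517007
[[  -0.5   -0.7    0.5 1577.9]
 [   0.9   -0.4    0.3  553.2]
 [   0.     0.6    0.8 1601.6]
 [   0.     0.     0.     1. ]] 520.8411089483526 282.3902715342768 205.18792509688876 [0. 0. 0. 0. 0.] 0.9594770408163266
0.1 [ 282.8 -557.   230.8] 85.53303898765883 -18.700000000000003
[[ 0.5 -0.9 -0. ]
 [-0.9 -0.5  0. ]
 [-0.   0.  -1. ]]
```

View pics/top1.png

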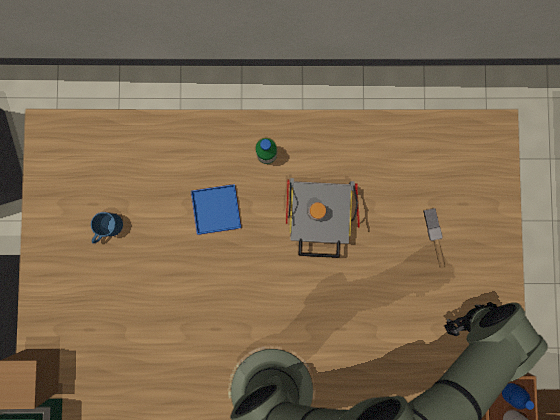

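View pics/scene1.png

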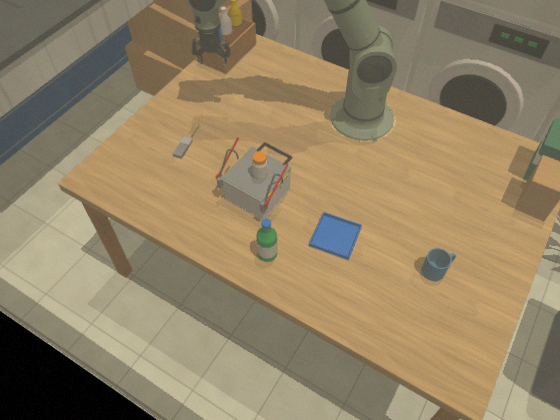

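Top view: the jar cap is at (318,211), the lid centre at (322,212), the bar at (319,255), the tray at (217,209) and the softener at (266,150). In the scene view the red pointers lie on both sides of the lid, (228,158) and (277,185), and the jar is at (260,165).

```bash
cat > m.py <<'E'
from h import *
np.set_printoptions(precision=1,suppress=True)
def load(n): return cv2.imread(f"pics/{n}.png"),np.load(f"pics/{n}.npy")
def box(p,u0,u1,v0,v1):
    m=np.zeros(p.shape[:2],bool);m[v0:v1,u0:u1]=1;return m
def hsv(i): return [x.astype(int) for x in cv2.split(cv2.cvtColor(i,cv2.COLOR_BGR2HSV))]
for n,bx,bt,bj in(("top1",(275,375,170,265),(180,250,175,245),(300,340,195,225)),("scene1",(205,300,130,220),(300,370,205,265),(245,275,145,180))):
    i,p=load(n);H,S,V=hsv(i);z=p[...,2]
    print(n,"table z",np.nanmedian(p[270:300,150:200,2]) if n=="top1" else np.nanmedian(p[290:300,380:400,2]))
    m=box(p,*bt)&(H>100)&(H<125)&(S>120);r=cv2.minAreaRect(p[m][:,:2].astype(np.float32));print(" tray",r,np.nanpercentile(z[m],[5,50,95]))
    m=box(p,*bj)&(H<20)&(S>150)&(V>120)&(z>180);q=p[m];print(" cap",m.sum(),np.median(q,0),q.min(0),q.max(0), cv2.minEnclosingCircle(q[:,:2].astype(np.float32)))
    m=box(p,*bx)&(S<50)&(z>115)&(z<150)&(V>80);r=cv2.minAreaRect(p[m][:,:2].astype(np.float32));print(" lid",m.sum(),r,np.median(p[m],0))
    m=box(p,*bx)&(V<50)&(z>105)&(z<150);q=p[m];print(" bar",len(q),np.median(q,0),q.min(0),q.max(0));
    m=box(p,*bx)&((H<6)|(H>174))&(S>150)&(z>112);q=p[m];print(" red",len(q),q[np.argsort(q[:,1])][::max(1,len(q)//24)].tolist() if 0 else "")
    for s in(-1,1):
        k=q[(q[:,1]-np.median(q[:,1]))*s>20]
        if len(k)<5:continue
        c=k.mean(0);d=np.linalg.svd(k-c)[2][0];print("   ",len(k),c,"dir",d.round(3),"ang",np.arctan2(abs(d[2]),np.hypot(*d[:2])).round(3),k[k[:,0].argmin()],k[k[:,0].argmax()])
E
python3 m.py
python3 - <<'E'
import cv2
a=cv2.imread("pics/top1.png")[165:270,265:385];b=cv2.imread("pics/scene1.png")[125:225,205:305]
import numpy as np
f=lambda x:cv2.resize(x,(400,400),interpolation=cv2.INTER_CUBIC)
cv2.imwrite("pics/crop1.png",np.hstack([f(a),f(b)]))
E
```

```text
top1 table z -0.5619254895809718
 tray ((603.0797729492188, 189.81256103515625), (150.02410888671875, 148.33096313476562), 9.5182466506958) [-3.4  4.6 18. ]
 cap 197 [ 588.7 -140.6  229.3] [ 565.8 -163.   198.2] [ 610.  -117.8  240.8] ((587.4747924804688, -140.72213745117188), 24.01484489440918)
 lid 3009 ((593.1988525390625, -158.88766479492188), (205.82984924316406, 197.46414184570312), 87.1014404296875) [ 590.6 -161.9  129.4]
 bar 175 [ 455.  -152.6  130.2] [ 445.2 -263.9  115.7] [679.5 -60.4 146.2]
 red 108 
    53 [ 609.  -265.   168.9] dir [-0.9  0.1  0.5] ang 0.495 [ 448.5 -145.6  125.2] [ 677.8 -269.3  118.7]
scene1 table z 1201.4921903202555
 tray ((1361.400390625, 471.21844482421875), (40.42341995239258, 3.205583095550537), 87.5199966430664) [1225.8 1248.4 1268.4]
 cap 121 [1361.2  402.  1300.6] [1360.   396.1 1293.6] [1362.1  408.2 1308.6] ((1361.442626953125, 402.1507568359375), 6.10038948059082)
 lid 0 ((0.0, 0.0), (0.0, 0.0), 0.0) [nan nan nan]
  return _methods._mean(a, axis=axis, dtype=dtype,
  ret = um.true_divide(
Traceback (most recent call last):
  File "m.py", line 13, in <module>
    m=box(p,*bx)&(V<50)&(z>105)&(z<150);q=p[m];print(" bar",len(q),np.median(q,0),q.min(0),q.max(0));
                                                                                  ~~~~~^^^
ValueError: zero-size array to reduction operation minimum which has no identity
```

View pics/crop1.png

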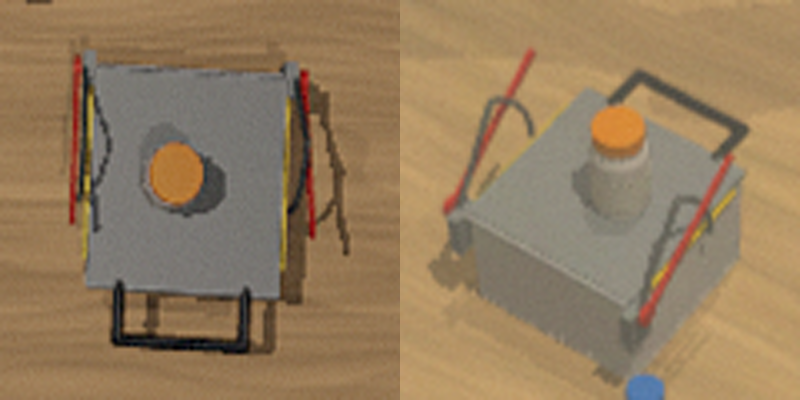

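The crop shows the pointers, the bar and the jar clearly. The scene camera's range doesn't match the geometry: the table comes out at z≈1200. I'll check its scale, and use rays for the second view.

```bash
cat > m2.py <<'E'
from h import *
np.set_printoptions(precision=1,suppress=True)
c=camera("scene");T=np.array(c["cam_to_world"]);P=cloud(c);i=c["image"];r=P-T[:3,3]
for u,v in((390,295),(150,180),(200,260),(450,150)):
    zt=T[2,3]/-r[v,u,2]; print("scale needed",u,v,zt.round(3),c["range_z"][v,u])
a=cv2.imread("pics/top1.png");p=np.load("pics/top1.npy");z=p[...,2]
H,S,V=[x.astype(int) for x in cv2.split(cv2.cvtColor(a,cv2.COLOR_BGR2HSV))]
def box(u0,u1,v0,v1):
    m=np.zeros(H.shape,bool);m[v0:v1,u0:u1]=1;return m
m=box(275,375,170,265)&(np.abs(z-130)<6)
L=p[m];k=(L[:,0]>520)
# drop thin things: opening
mo=cv2.morphologyEx((m).astype(np.uint8),cv2.MORPH_OPEN,np.ones((9,9)))>0
q=p[mo];R=cv2.minAreaRect(q[:,:2].astype(np.float32));print("lid",R,np.median(z[mo]))
m=box(295,345,248,262)&(V<75)&(z>100)&(z<150);q=p[m]
print("bar/stub",len(q),q.min(0),q.max(0));f=cv2.fitLine(q[q[:,0]<455][:,:2].astype(np.float32),cv2.DIST_HUBER,0,.01,.01).ravel();print("bar line",f,np.median(z[m]))
m=box(275,375,170,265)&(H>18)&(H<35)&(S>150)&(z>110)
for lo,hi in((275,320),(320,375)):
    q=p[m&box(lo,hi,170,265)];print("yellow",len(q),q.mean(0),cv2.fitLine(q[:,:2].astype(np.float32),cv2.DIST_HUBER,0,.01,.01).ravel().round(3))
E
python3 m2.py
```

```text
scale needed 390 295 4.001 440.1061
scale needed 150 180 3.821 535.7767
scale needed 200 260 2.961 620.26636
scale needed 450 150 7.392 290.40985
lid ((0.0, 0.0), (0.0, 0.0), 0.0) nan
bar/stub 168 [ 445.2 -215.3  115.7] [474.  -85.4 139.5]
bar line [   0.     1.   451.7 -157.8] 129.79748274291705
yellow 47 [599.7 -62.7 146.8] [  1.   -0.  595.  -62.9]
yellow 56 [ 576.3 -250.4  124.6] [   1.    -0.1  581.7 -252.1]
  return _methods._mean(a, axis=axis, dtype=dtype,
  ret = ret.dtype.type(ret / rcount)
```

The scene range is unusable because its scale error varies across the picture, so I'll use that camera for rays only. Next I fit bin pose and mark angle jointly to picked pixels in both views, and triangulate the jar.

```bash
cat > m3.py <<'E'
from h import *
from scipy.optimize import least_squares
np.set_printoptions(precision=1,suppress=True)
C={n:camera(n) for n in("top","scene")}
def proj(n,X):
    c=C[n];T=np.linalg.inv(np.array(c["cam_to_world"]));q=T[:3,:3]@X+T[:3,3]
    return np.array([c["cx"]+c["fx"]*q[0]/-q[2],c["cy"]-c["fy"]*q[1]/-q[2]])
t=lambda x,y:np.array([265+x/3.3333,165+y/3.8095]); s=lambda x,y:np.array([205+(x-400)/4,125+y/4])
# label, obs ; bin-frame as function of theta
obs=[("top",(-94,92),t(97,65),"l"),("top",(-94,92),t(86,285),"l2"),]
def P(th,r,y): return np.array([90-r*np.cos(th),y,122+r*np.sin(th)])
pts=[("top",lambda th:P(0,0,92)+[0,0,8],t(97,65)),("top",lambda th:P(0,184,92)+[0,0,8],t(86,287)),("top",lambda th:P(0,184,-92)+[0,0,8],t(278,297)),
("top",lambda th:P(0,225,54)+[0,0,8],t(118,341)),("top",lambda th:P(0,225,-54)+[0,0,8],t(244,347)),
("top",lambda th:P(th,160,109),t(72,223)),("top",lambda th:P(th,160,-109),t(313,237)),("top",lambda th:P(th,10,109),t(78,57)),("top",lambda th:P(th,10,-109),t(304,71)),
("scene",lambda th:P(th,160,-109),s(531,52)),("scene",lambda th:P(th,160,109),s(730,157)),("scene",lambda th:P(th,10,-109),s(450,208)),("scene",lambda th:P(th,10,109),s(643,318)),
("scene",lambda th:P(0,0,-92)+[0,0,8],s(468,215)),("scene",lambda th:P(0,0,92)+[0,0,8],s(630,302)),("scene",lambda th:P(0,225,-60)+[0,0,4],s(638,74)),("scene",lambda th:P(0,225,60)+[0,0,4],s(745,130))]
def W(v,X): return np.array([v[0]+np.cos(v[2])*X[0]-np.sin(v[2])*X[1],v[1]+np.sin(v[2])*X[0]+np.cos(v[2])*X[1],X[2]+0])
f=lambda v:np.concatenate([proj(n,W(v,g(v[3])))-o for n,g,o in pts])
r=least_squares(f,[590,-155,-.05,.6],loss="soft_l1",x_scale=[10,10,.1,.1]);print("bin x,y",r.x[:2],"yaw,mark",r.x[2:].round(3))
print(f(r.x).reshape(-1,2))
J=r.jac;print("sd",np.sqrt(np.diag(np.linalg.inv(J.T@J))).round(3))
# jar: cap top centre triangulated
for n,o in():pass
g=lambda X:np.concatenate([proj("top",X)-t(177,173),proj("scene",X)-s(617,126)])
k=least_squares(g,[588,-140,225]);print("cap top",k.x,k.fun)
# tray rim corners mean
E
python3 m3.py
```

```text
bin x,y [ 588.9 -157.6] yaw,mark [-0.1  0.6]
[[-1.  -0.2]
 [-0.6 -0.6]
 [-0.1 -0.2]
 [ 1.2 -1.1]
 [-2.4 -0.9]
 [-0.6  0.1]
 [-0.9  0.1]
 [-0.8  4.4]
 [-0.4  4.2]
 [-0.4  0. ]
 [-0.6 -0.4]
 [ 0.2 -2.9]
 [ 0.7 -3.2]
 [-2.1 -1.5]
 [-1.4 -0.2]
 [-1.4  0.3]
 [-2.1 -0.2]]
sd [1.3 1.2 0.  0. ]
cap top [ 586.7 -140.4  226.8] [-0.6  0.4 -0.8 -0.1]
```

```bash
sed -i 's/P(th,10,/P(th,0,/g; s/P(0,225,54)+\[0,0,8\]/P(0,225,60)+[0,0,4]/; s/P(0,225,-54)+\[0,0,8\]/P(0,225,-60)+[0,0,4]/; s/print(f(r.x).*/print(r.x[2:].tolist());np.save("bin.npy",r.x);print(abs(f(r.x)).max())/' m3.py; python3 m3.py
cat >> h.py <<'E'
BIN=np.load("bin.npy") if __import__("os").path.exists("bin.npy") else None
def toolR(phi,yaw,flip=1):
    """tool z tilted phi from straight down towards bin +x; jaws in the bin's xz plane"""
    ex=np.array([np.cos(yaw),np.sin(yaw),0]);ez=np.array([0,0,1.])
    z=np.sin(phi)*ex-np.cos(phi)*ez;x=flip*(np.cos(phi)*ex+np.sin(phi)*ez)
    return np.stack([x,np.cross(z,x),z],1)
def barpos(th,b):
    """bar middle in world at lid angle th"""
    q=np.array([-225*np.cos(th)+4*np.sin(th)+90,0,122+225*np.sin(th)+4*np.cos(th)])
    return np.array([b[0]+np.cos(b[2])*q[0],b[1]+np.sin(b[2])*q[0],q[2]])
def tcp(g,R): return np.asarray(g)+R[:,2]*18.7   # grasp point -> TCP
E
python3 - <<'E'
from h import *
np.set_printoptions(precision=2,suppress=True)
b=BIN;print("bar0",barpos(0,b))
for fl in(1,-1):
  for x in([587,-140,320],[587,-140,171],[603,190,320],[603,190,46]): print("jar",fl,x,inverse_kinematics(np.array(x,float),toolR(0,b[2],fl)))
  for ph in(20,30,40,50,60):
    o=[]
    for th,back in((0,70),(0,0),(.3,0),(.6,0),(.8,0)):
        R=toolR(np.radians(ph),b[2],fl);q=inverse_kinematics(tcp(barpos(th,b),R)-R[:,2]*back,R);o.append("-" if q is None else str(np.array(q)))
    print(fl,ph,o)
E
```

```text
bin x,y [ 588.2 -157.4] yaw,mark [-0.   0.6]
[-0.04759457898245771, 0.5622789268820428]
2.2938718837448846
sd [1.2 1.2 0.  0. ]
cap top [ 586.7 -140.4  226.8] [-0.6  0.4 -0.8 -0.1]
bar0 [ 453.31 -150.97  126.  ]
jar 1 [587, -140, 320] [ 0.42  0.43 -0.4   1.53  0.18  1.21 -0.06]
jar 1 [587, -140, 171] [ 0.4   0.58 -0.38  1.7   0.26  0.91 -0.13]
jar 1 [603, 190, 320] [ 0.05  0.53 -0.7   1.44  0.35  1.29 -0.73]
jar 1 [603, 190, 46] [-0.12  0.8  -0.43  1.69  0.45  0.76 -0.81]
1 20 ['[ 0.62  0.25 -0.42  2.32  0.16  0.25  0.03]', '[ 0.78  0.48 -0.67  2.31  1.21  0.25 -0.98]', '[ 0.58  0.3  -0.41  2.25  0.23  0.28 -0.05]', '[ 0.65  0.24 -0.49  2.12  0.15  0.47  0.01]', '[ 0.65  0.24 -0.52  2.01  0.15  0.58  0.01]']
1 30 ['-', '-', '[ 0.98  0.36 -0.85  2.35  1.47  0.17 -1.23]', '[ 0.67  0.2  -0.48  2.24  0.04  0.2   0.14]', '[ 0.68  0.19 -0.51  2.14  0.06  0.31  0.11]']
1 40 ['-', '-', '-', '[ 1.32  0.38 -1.24  2.34  1.79  0.24 -1.52]', '[ 1.33  0.36 -1.27  2.25  1.33  0.25 -1.08]']
1 50 ['-', '-', '-', '-', '[ 1.33  0.38 -1.24  2.36  2.5   0.3  -2.2 ]']
1 60 ['-', '-', '-', '-', '-']
jar -1
[... 184 characters left out ...]
 1.48  2.15]
jar -1 [603, 190, 46] [ 0.32  1.16 -1.28  1.66  1.17  1.27  1.87]
-1 20 ['[ 0.1   0.24  0.18  2.34 -0.48  0.25 -2.47]', '[ 1.19  0.75 -1.28  2.3   1.41  0.68  2.03]', '[ 0.05  0.28  0.22  2.27 -0.48  0.28 -2.49]', '[-0.69  0.49  1.25  2.17 -1.02  0.71 -1.98]', '[-0.5   0.3   0.87  2.06 -0.57  0.62 -2.45]']
-1 30 ['-', '-', '[ 0.98  0.36 -0.85  2.35  1.47  0.17  1.91]', '[ 0.17  0.18  0.08  2.26 -0.56  0.22 -2.42]', '[-0.74  0.4   1.25  2.19 -1.17  0.6  -1.85]']
-1 40 ['-', '-', '-', '[ 1.32  0.38 -1.24  2.34  1.79  0.24  1.62]', '[ 1.33  0.36 -1.27  2.25  1.33  0.25  2.07]']
-1 50 ['-', '-', '-', '-', '[ 1.33  0.38 -1.24  2.36  2.5   0.3   0.94]']
-1 60 ['-', '-', '-', '-', '-']
```

Run:
```python
from h import *
np.set_printoptions(precision=1,suppress=True)
R=toolR(0,BIN[2]);J=np.array([587,-140.5,0])
movep(J+[0,0,300],R);print(read_state()["time"])
print("guard",movel(J+[0,0,172],max_speed=120,guard=8));
clamp();s=read_state();print("gap",s["finger_gap"],s["eef_pos"],s["ft_force"],s["time"])
movel(J+[0,0,305],max_speed=150)
s=read_state();print("gap",s["finger_gap"],s["eef_pos"],s["ft_force"],s["time"])
snap("scene","s2.png")
w=camera("wrist");i=cv2.imread("pics/s2.png")
cv2.imwrite("pics/v2.png",np.hstack([cv2.resize(i[90:260,180:380],(400,340)),cv2.resize(w["image"],(400,340))]))
```

```text
2.2333
guard False
gap 52.247276468328025 [ 587.3 -140.5  172.8] [-2.6 -0.4  9.1] 3.8583
gap 51.910727459448594 [ 586.6 -140.5  304. ] [-1.4 -0.2 -1.7] 4.8917
```

View pics/v2.png

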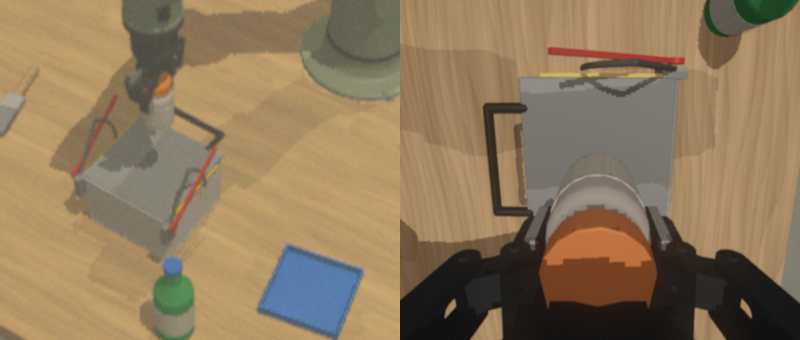

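The left half shows the jar lifted clear of the lid and upright in the pads. The right half, from the wrist, shows the jar gripped and the bar at its left edge. Next I place it.

Run:
```python
from h import *
np.set_printoptions(precision=1,suppress=True)
T=np.array([603,190,0.])
movel(T+[0,0,305],max_speed=200)
print(read_state()["ft_force"])
movel(T+[0,0,65],max_speed=150)
print("guard",movel(T+[0,0,42],max_speed=25,guard=3));s=read_state();print(s["eef_pos"],s["ft_force"])
open_gripper();wait(.3)
movel(T+[0,0,180],max_speed=120)
R=toolR(np.radians(19),BIN[2])
g=barpos(0,BIN)
movel(T+[-60,-60,290],max_speed=200)
s=read_state();print(s["eef_pos"],s["finger_gap"],s["time"])
snap("top","t3.png");snap("scene","s3.png")
a=cv2.imread("pics/t3.png")[160:270,180:380];b=cv2.imread("pics/s3.png")[110:270,190:390]
cv2.imwrite("pics/v3.png",np.hstack([cv2.resize(a,(400,220)),cv2.resize(b,(400,320))[50:270]]))
```

```text
[ 0.1  0.  -1.9]
guard True
[603.  190.   47.2] [-0.6 -0.2  9.1]
[543.  130.3 289.1] 85.69283104592519 12.075
```

View pics/v3.png

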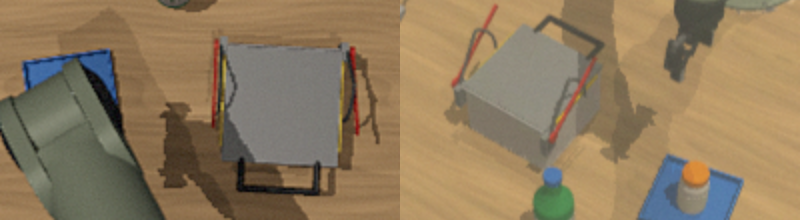

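The jar stands upright in the tray at (690,185) in the right half, and the lid is free. Next I approach the bar and check it from close by with the wrist camera.

Run:
```python
from h import *
np.set_printoptions(precision=1,suppress=True)
R=toolR(np.radians(19),BIN[2]);g=barpos(0,BIN)
movep(tcp(g,R)+[0,0,130],R)
w=snap("wrist","w4a.png")
movel(tcp(g,R)-R[:,2]*45,R,max_speed=150)
w2=snap("wrist","w4b.png")
print(read_state()["time"],read_state()["eef_pos"])
for n in("w4a","w4b"):
    i=cv2.imread(f"pics/{n}.png");p=np.load(f"pics/{n}.npy");z=p[...,2]
    m=(i.max(2)<70)&(z>105)&(z<150)&(p[...,0]<475)&(p[...,0]>430)&(abs(p[...,1]+151)<80);q=p[m];print(n,len(q))
    if len(q)>20:
        k=q[abs(q[:,1]+151)<45];print("bar med",np.median(k,0),np.percentile(k,[5,95],axis=0),"y ends",q[:,1].min(),q[:,1].max())
np.savez("w4.npz",Ta=w["cam_to_world"],Tb=w2["cam_to_world"],K=[w["fx"],w["fy"],w["cx"],w["cy"]],d=w["dist_coeffs"])
a,b=[cv2.resize(cv2.imread(f"pics/{n}.png"),(400,300)) for n in("w4a","w4b")]
cv2.imwrite("pics/v4.png",np.hstack([a,b]));print(w["dist_coeffs"],w["fx"])
```

```text
14.1667 [ 445.5 -150.4  151.7]
w4a 3550
bar med [ 450.4 -147.3  131.2] [[ 445.4 -191.   128.4]
 [ 455.9 -109.8  132.7]] y ends -214.64424784593302 -86.30262979057447
w4b 7142
bar med [ 449.7 -146.2  131. ] [[ 445.  -190.1  127.5]
 [ 455.5 -109.6  132.5]] y ends -215.46538808162728 -85.76597841102135
[-0.  0.  0.  0.  0.] 367.05238583510555
```

View pics/v4.png

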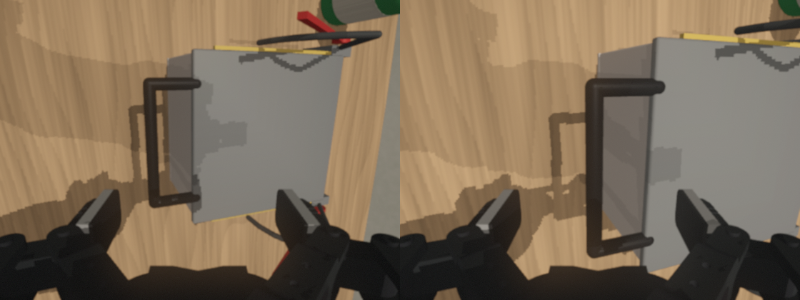

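The bar lies midway between the open fingers (x≈595 in the right half) and the inner finger stays above the lid edge. Close range puts the bar at x≈451, z≈126, about 2 mm from the fit. Next: approach, clamp and lift along the arc.

Run:
```python
from h import *
np.set_printoptions(precision=2,suppress=True)
BIN[0]-=2.5; np.save("bin.npy",BIN)
R=toolR(np.radians(19),BIN[2]);g=barpos(0,BIN)
print("guard",movel(tcp(g,R)-R[:,2]*4,R,max_speed=40,guard=6));s=read_state();print(s["eef_pos"],s["ft_force"])
clamp();s=read_state();print("gap",s["finger_gap"],s["eef_pos"],s["ft_force"],s["time"])
w=snap("wrist","w5.png");a=cv2.resize(w["image"],(400,300));b=cv2.resize(camera("scene")["image"][110:230,190:350],(400,300))
cv2.imwrite("pics/v5.png",np.hstack([a,b]))
```

```text
Traceback (most recent call last):
workcell.PlanningError: the arm cannot follow that straight line within its joint ranges
```

Run:
```python
from h import *
np.set_printoptions(precision=2,suppress=True)
print(BIN, read_state()["qpos"])
ey=np.array([-np.sin(BIN[2]),np.cos(BIN[2]),0])
for ph in(13,16,19):
  for dy in(0,-30):
    R=toolR(np.radians(ph),BIN[2])
    o=[]
    for th,bk in((0,45),(0,4),(.15,4),(.3,4),(.56,4),(.65,4)):
        q=inverse_kinematics(tcp(barpos(th,BIN)+ey*dy,R)-R[:,2]*bk,R);o.append(None if q is None else np.array(q)[[0,2,3,4,5,6]])
    print(ph,dy,*o,sep="\n  ")
```

```text
[ 585.66 -157.39   -0.05    0.56] [ 0.48  0.3  -0.28  2.31  0.12  0.21  0.07]
13
  0
  [ 0.44 -0.26  2.24  0.13  0.37  0.05]
  [ 0.39 -0.2   2.25  0.17  0.26  0.01]
  [ 0.42 -0.24  2.22  0.13  0.36  0.04]
  [ 0.46 -0.28  2.17  0.11  0.46  0.05]
  [ 0.5  -0.35  2.05  0.1   0.62  0.05]
  [ 0.51 -0.37  2.01  0.1   0.67  0.05]
13
  -30
  [ 0.55 -0.3   2.21  0.13  0.39  0.12]
  [ 0.48 -0.23  2.22  0.16  0.28  0.09]
  [ 0.52 -0.28  2.19  0.13  0.38  0.1 ]
  [ 0.56 -0.33  2.14  0.12  0.47  0.11]
  [ 0.61 -0.4   2.03  0.11  0.63  0.11]
  [ 0.62 -0.42  1.98  0.12  0.68  0.1 ]
16
  0
  [ 0.46 -0.27  2.28  0.12  0.29  0.06]
  [ 0.4  -0.2   2.29  0.18  0.18  0.  ]
  [ 0.44 -0.25  2.25  0.13  0.28  0.04]
  [ 0.48 -0.3   2.2   0.11  0.38  0.06]
  [ 0.53 -0.36  2.09  0.09  0.55  0.07]
  [ 0.54 -0.38  2.05  0.09  0.6   0.06]
16
  -30
  [ 0.58 -0.32  2.25  0.12  0.31  0.14]
  [ 0.5  -0.25  2.26  0.16  0.2   0.09]
  [ 0.55 -0.3   2.23  0.13  0.3   0.12]
  [ 0.59 -0.34  2.18  0.11  0.4   0.13]
  [ 0.63 -0.41  2.07  0.09  0.56  0.13]
  [ 0.64 -0.43  2.02  0.1   0.61  0.12]
19
  0
  [ 0.49 -0.28  2.32  0.12  0.2   0.07]
  [ 0.62 -0.46  2.31  0.86  0.17 -0.66]
  [ 0.45 -0.26  2.29  0.13  0.2   0.05]
  [ 0.5  -0.31  2.24  0.1   0.31  0.07]
  [ 0.55 -0.38  2.13  0.08  0.47  0.08]
  [ 0.56 -0.39  2.08  0.08  0.52  0.08]
19
  -30
  [ 0.61 -0.34  2.29  0.1   0.22  0.16]
  [ 0.69 -0.46  2.29  0.69  0.17 -0.41]
  [ 0.57 -0.31  2.26  0.12  0.22  0.14]
  [ 0.61 -0.36  2.22  0.09  0.32  0.16]
  [ 0.66 -0.43  2.1   0.07  0.49  0.15]
  [ 0.67 -0.45  2.06  0.08  0.54  0.14]
```

```bash
cat >> h.py <<'E'
PHI=np.radians(15)
def grasp(th,dphi=0,dy=-15,back=7):
    R=toolR(PHI+dphi,BIN[2]);ey=np.array([-np.sin(BIN[2]),np.cos(BIN[2]),0])
    return tcp(barpos(th,BIN)+ey*dy,R)-R[:,2]*back,R
E
python3 - <<'E'
from h import *
np.set_printoptions(precision=2,suppress=True)
p,R=grasp(0)
movel(p-R[:,2]*38,R,max_speed=100)
print("guard",movel(p,R,max_speed=40,guard=6));s=read_state();print(s["eef_pos"],p,s["ft_force"])
clamp();s=read_state();print("gap",s["finger_gap"],s["eef_pos"],s["ft_force"],s["time"])
w=snap("wrist","w5.png");a=cv2.resize(w["image"],(400,300));b=cv2.resize(camera("scene")["image"][110:230,190:350],(400,300))
cv2.imwrite("pics/v5.png",np.hstack([a,b]))
E
```

```text
guard False
[ 453.19 -166.15  114.89] [ 453.12 -166.1   114.7 ] [-0.03  0.7  -0.47]
gap 9.643305351653368 [ 453.43 -166.15  114.86] [2.16 0.25 2.05] 16.2417
```

View pics/v5.png

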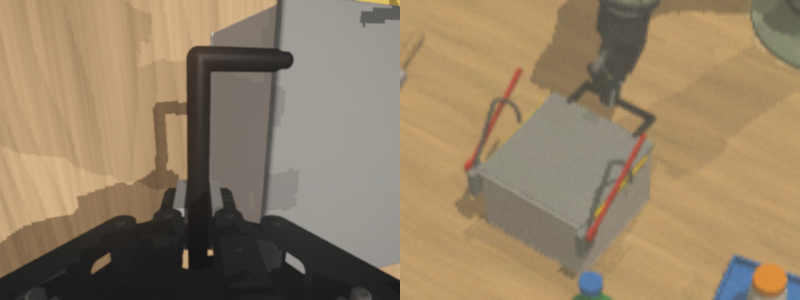

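Both pads are on the bar (gap 9.6; the jar's reading was about 2 mm low too). Now I lift along the arc, turning the tool with the lid.

```bash
cat > lift.py <<'E'
from h import *
import sys
np.set_printoptions(precision=2,suppress=True)
def seg(ths):
    for th in ths:
        p,R=grasp(th,-th)
        g=movel(p,R,max_speed=60,guard=30);s=read_state()
        print(round(float(th),2),g,s["eef_pos"]-p,s["ft_force"],round(s["finger_gap"],1),round(s["time"],1))
        if g: break
if __name__=="__main__":
    seg(np.linspace(float(sys.argv[1]),float(sys.argv[2]),int(sys.argv[3])))
    t=snap("top","t6.png");s=snap("scene","s6.png");w=snap("wrist","w6.png")
    f=lambda x,r:cv2.resize(x[r[2]:r[3],r[0]:r[1]],(400,400),interpolation=cv2.INTER_CUBIC)
    cv2.imwrite("pics/v6.png",np.hstack([f(t["image"],(265,385,165,270)),f(s["image"],(205,305,105,205))]))
E
python3 lift.py 0.08 0.56 7
```

```text
0.08 False [ 0.25 -0.03 -0.2 ] [ 5.56  0.01 -4.14] 9.4 16.8
0.16 False [ 0.15 -0.02 -0.56] [ 6.4  -2.09 -5.26] 9.5 17.2
0.24 False [ 0.04 -0.03 -0.82] [ 6.81 -1.44 -5.69] 9.5 17.7
0.32 False [-0.11 -0.04 -0.96] [ 6.96 -1.94 -7.92] 9.8 18.1
0.4 False [-0.26 -0.08 -1.03] [ 7.25 -1.19 -8.5 ] 9.3 18.6
0.48 False [-0.39 -0.08 -1.05] [ 6.16 -3.13 -9.56] 9.6 19.0
0.56 False [-0.46 -0.12 -0.96] [  5.99  -1.84 -10.14] 9.7 19.5
```

View pics/v6.png

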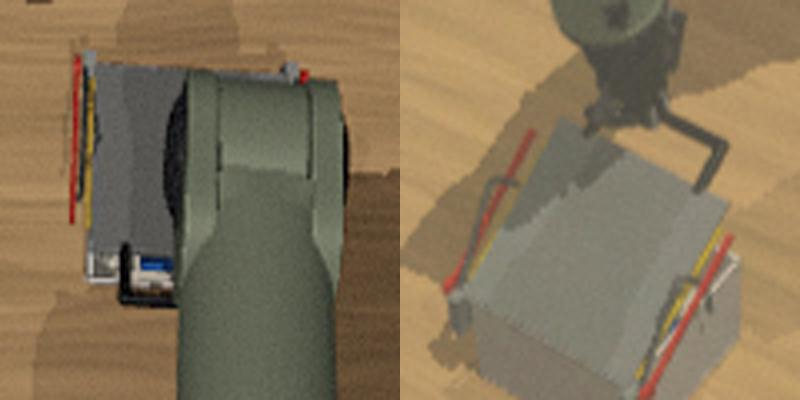

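In the scene half the lid edge and the yellow strip run nearly parallel to the red pointers. To put numbers on it I'll fit the lid plane from the top and wrist ranges, and fit the pointer angle and lid angle together from pixels.

```bash
cat > m4.py <<'E'
exec(open("m3.py").read().split("r=least_squares")[0])
s2=lambda x,y:np.array([205+(x-400)/4,105+y/4])
pts+=[("scene","L",P2,o) for P2,o in ()]
L=lambda th,r,y:P(th,r,y)+np.array([8*np.sin(th),0,8*np.cos(th)])
lid=[("scene",184,-92,s2(565,120)),("scene",184,92,s2(729,203)),("top",184,92,t(89,255))]
F=lambda v:np.concatenate([f(v[:4])]+[proj(n,W(v,L(v[4],r,y)))-o for n,r,y,o in lid])
r=least_squares(F,[588,-157,-.05,.56,.56],loss="soft_l1",x_scale=[10,10,.1,.1,.1])
print("fit x,y",r.x[:2],"yaw,mark,lid",r.x[2:].round(4).tolist(),"sd",np.sqrt(np.diag(np.linalg.inv(r.jac.T@r.jac))).round(4).tolist())
print(F(r.x)[-6:], f(r.x[:4]).reshape(-1,2)[[5,6,7,8,9,10,11,12]].tolist())
b=r.x
for n in("t6","w6"):
    i=cv2.imread(f"pics/{n}.png");p=np.load(f"pics/{n}.npy")
    d=p-[b[0],b[1],0];X=d[...,0]*np.cos(b[2])+d[...,1]*np.sin(b[2]);Y=-d[...,0]*np.sin(b[2])+d[...,1]*np.cos(b[2]);Z=p[...,2]
    S=cv2.cvtColor(i,cv2.COLOR_BGR2HSV)[...,1]
    m=(X>-70)&(X<70)&(abs(Y)<80)&(S<60)&(abs(Z-(130+(90-X)*np.tan(.56)))<40)
    x,y,z=X[m],Y[m],Z[m]
    for _ in range(6):
        A=np.c_[x,y,np.ones_like(x)];k=np.linalg.lstsq(A,z,rcond=None)[0];e=A@k-z;g=abs(e)<max(4,2*np.median(abs(e)));x,y,z=x[g],y[g],z[g]
    print(n,len(x),"lid angle",np.arctan(-k[0]).round(4),"resid",np.std(e).round(1),"z at hinge",(k[0]*90+k[2]).round(1))
# red pointer from top depth (before the lift), both sides
i=cv2.imread("pics/top1.png");p=np.load("pics/top1.npy");H,S,V=[q.astype(int) for q in cv2.split(cv2.cvtColor(i,cv2.COLOR_BGR2HSV))]
d=p-[b[0],b[1],0];X=d[...,0]*np.cos(b[2])+d[...,1]*np.sin(b[2]);Y=-d[...,0]*np.sin(b[2])+d[...,1]*np.cos(b[2])
for sg in(1,-1):
    m=((H<7)|(H>173))&(S>140)&(abs(Y*sg-109)<10)&(p[...,2]>100);k=cv2.fitLine(np.c_[X[m],p[...,2][m]].astype(np.float32),cv2.DIST_HUBER,0,.01,.01).ravel();print("red",sg,m.sum(),np.arctan(-k[1]/k[0]).round(3))
s=read_state();print("tool tilt",np.degrees(np.arccos(-s["tool_rot"][2][2])), "expected",15-np.degrees(.56))
E
python3 m4.py
```

```text
fit x,y [ 588.1 -157.3] yaw,mark,lid [-0.0486, 0.5632, 0.4703] sd [1.1144, 1.1199, 0.0082, 0.0241, 0.0286]
[-1.1 -0.3 -0.2  0.4 -0.5  0.5] [[-0.6650255497579565, 0.2998749014654436], [-0.8812663532796705, 0.06918870981937175], [-0.9116062137282483, 2.275666311929143], [-0.6938627273274847, 1.847232947472861], [-0.354806897185739, -0.08545121106607212], [-0.4174856308802646, -0.6272789787994668], [-0.9030203290758152, -0.4671761481502017], [-0.35678390117521985, -0.8037260433377753]]
t6 580 lid angle 0.5532 resid 2.2 z at hinge 130.7
w6 56232 lid angle 0.5502 resid 0.7 z at hinge 130.6
red 1 63 0.599
red -1 61 0.61
tool tilt 16.965934980446292 expected -17.085636527326102
```

Lid plane from range: 0.551 in both views. The pointer reads 0.563 by pixels but 0.60 by the coarse top range. The lid's front edge also sits at r=180, not the 184 I used. The wrist range is the most precise (0.7 mm), so I'll read the pointer from the wrist frames I already have.

```bash
sed -i 's/P(0,184,/P(0,180,/g; s/P(0,0,92)+\[0,0,8\]/P(0,-4,92)+[0,0,8]/g; s/P(0,0,-92)+\[0,0,8\]/P(0,-4,-92)+[0,0,8]/g' m3.py; sed -i 's/"scene",184/"scene",180/g; s/"top",184/"top",180/' m4.py
cat >> m4.py <<'E'
print("--- wrist red; live frame too")
w=snap("wrist","w7.png")
from glob import glob
for n in("w4a","w4b","w6","w7"):
    i=cv2.imread(f"pics/{n}.png");p=np.load(f"pics/{n}.npy");H,S,V=[q.astype(int) for q in cv2.split(cv2.cvtColor(i,cv2.COLOR_BGR2HSV))]
    d=p-[b[0],b[1],0];X=d[...,0]*np.cos(b[2])+d[...,1]*np.sin(b[2]);Y=-d[...,0]*np.sin(b[2])+d[...,1]*np.cos(b[2])
    for sg in(1,-1):
        m=((H<7)|(H>173))&(S>140)&(abs(Y*sg-109)<12)&(p[...,2]>100)
        if m.sum()<30: continue
        k=cv2.fitLine(np.c_[X[m],p[...,2][m]].astype(np.float32),cv2.DIST_HUBER,0,.01,.01).ravel()
        x,z=X[m],p[...,2][m];print(n,sg,m.sum(),"angle",np.arctan(-k[1]/k[0]).round(3),"x range",x.min().round(),x.max().round(),"through hinge z at x=90:",(k[3]+(90-k[2])*k[1]/k[0]).round(1),"tip ang from hinge",np.arctan2(np.median(z[x<x.min()+15])-122,90-np.median(x[x<x.min()+15])).round(3))
cv2.imwrite("pics/v7.png",w["image"])
E
python3 m4.py
```

```text
fit x,y [ 585.9 -157.2] yaw,mark,lid [-0.0473, 0.5834, 0.469] sd [1.1817, 1.1011, 0.0087, 0.0253, 0.029]
[-1.3  0.3 -0.4  1.  -0.5  0.1] [[-0.6389907584284629, 0.47090903844750187], [-0.7272207274035054, 0.15045757885650346], [-0.9808778165063359, 2.9970641364630524], [-0.7529515198667127, 2.4793550633032737], [-0.36922807424582516, -0.6555883169072558], [-0.33144090495545697, -1.2428223168661248], [-0.5310726075613843, -0.8120080835079762], [0.05126630895870221, -1.2309090996990903]]
t6 564 lid angle 0.5552 resid 2.2 z at hinge 131.6
w6 56430 lid angle 0.5505 resid 0.7 z at hinge 131.9
red 1 63 0.599
red -1 61 0.61
tool tilt 16.965696571388886 expected -17.085636527326102
--- wrist red; live frame too
w4a 1 871 angle 0.583 x range -45.0 96.0 through hinge z at x=90: 128.2 tip ang from hinge 0.606
w4a -1 102 angle 0.554 x range -36.0 96.0 through hinge z at x=90: 126.7 tip ang from hinge 0.583
w6 -1 150 angle 0.84 x range 40.0 52.0 through hinge z at x=90: 103.6 tip ang from hinge 0.621
w7 -1 151 angle 0.848 x range 40.0 52.0 through hinge z at x=90: 103.0 tip ang from hinge 0.617
```

View pics/v7.png

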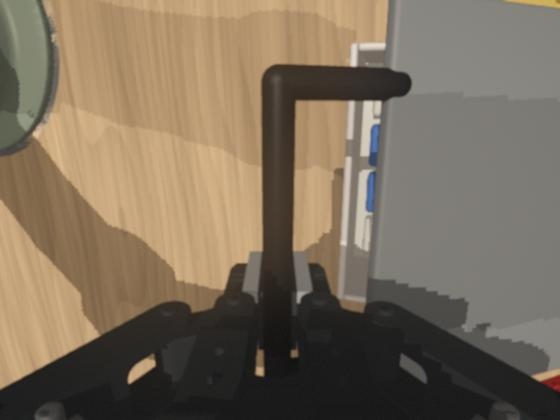

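The view shows the bar held firmly between the pads at (277,300), with the lid raised. The same wrist sensor gives pointer 0.583 and lid 0.551, and the refitted pixels also give a mark of 0.583. I raise the lid by about 0.033 and check again.

```bash
sed -i 's/205,305,105,205/205,305,120,220/' lift.py; python3 lift.py 0.594 0.594 1; python3 m4.py | grep -E "^(t6|w6)"
python3 - <<'E'
import cv2
i=cv2.imread("pics/s6.png")
cv2.imwrite("pics/v8.png",cv2.resize(i[120:220,205:305],(600,600),interpolation=cv2.INTER_CUBIC))
E
```

```text
0.59 False [-0.33 -0.13 -0.64] [ 4.36 -3.02 -8.35] 9.8 20.2
t6 588 lid angle 0.5798 resid 2.1 z at hinge 133.9
w6 56798 lid angle 0.5855 resid 0.8 z at hinge 132.0
w6 -1 195 angle 0.813 x range 40.0 54.0 through hinge z at x=90: 107.2 tip ang from hinge 0.629
```

View pics/v8.png

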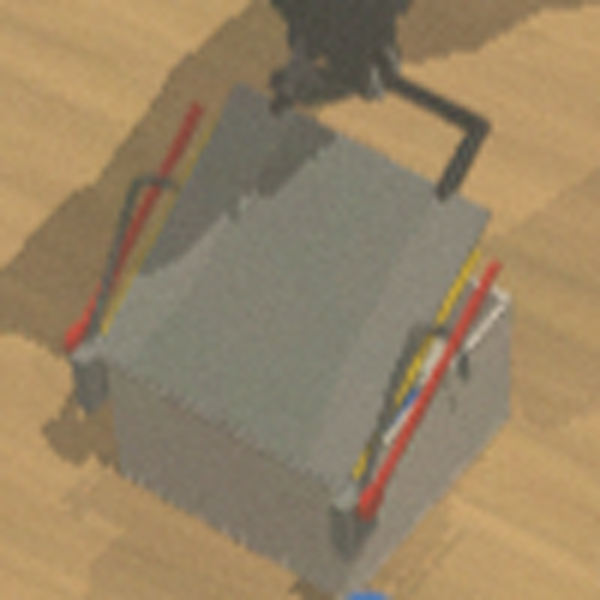

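The lid's side edges are parallel to the red pointers. Image slopes (dx/dy) are 0.513 against 0.527 on the right and 0.514 against 0.508 on the left, which is within about 0.02 rad. Ranges give lid 0.586/0.580 against mark ≈0.583. I'll check that it holds still and hand in.

Run:
```python
from h import *
np.set_printoptions(precision=2,suppress=True)
a=read_state();wait(.5);s=read_state();print(s["eef_pos"]-a["eef_pos"],s["finger_gap"],s["ft_force"],np.abs(s["qvel"]).max())
P=cloud(camera("scene")) ;i=camera("top");p=cloud(i);H,S,V=cv2.split(cv2.cvtColor(i["image"],cv2.COLOR_BGR2HSV))
m=(H<20)&(S>150)&(V>120)&(p[...,2]>80)&(abs(p[...,0]-603)<60)&(abs(p[...,1]-190)<60);print("jar cap",m.sum(),np.median(p[m],0))
finish_job()
```

```text
[ 0. -0.  0.] 9.542807631713199 [  4.88  -2.55 -10.86] 0.002912082728840406
jar cap 158 [604.9  189.04 103.25]
the job is handed in; nothing more can be done
```

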